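Switch on the microscope station in order

TASK

Switch on the microscope station: with a fingertip, gently press down the red button, then the yellow one, then the blue one, each right down so that it stays on. Leave the green and white buttons up; do not pick up, tip or shift any of the switches, press hard on them, or disturb anything else on the bench.

Things in the scene. Friction and masses are not known exactly. Their poses are not given: they have to be found in the camera images.
- red (a joint): how far the red button is pushed down, in m: 0 up, 0.010 at its bottom stop; on from 0.006. It slides straight down against steady friction of about 3 N, with no spring-back: it stays where it is left. At the stop the force climbs quickly, by about 10 N per mm, so go slowly near it; a switch is spoilt by more than 25 N
- red_top (a point): centre of the flat top of the red round button (34 mm across), moving with it. It stands 14 mm proud of its box, 46 mm above the table, when up, and 36 mm when fully down
- red_box: loose grey plastic desk switch (mains supply), 60 x 60 mm and 32 mm high, about 0.28 to 0.5 kg, with the red button in the middle of its top; origin at the centre of its underside, z up, x and y along its sides. The five switches stand singly, in no fixed order
- yellow (a joint): how far the yellow button is pushed down, in m: 0 up, 0.010 at its bottom stop; on from 0.006. It slides straight down against steady friction of about 3 N, with no spring-back: it stays where it is left. At the stop the force climbs quickly, by about 10 N per mm, so go slowly near it; a switch is spoilt by more than 25 N
- yellow_top (a point): centre of the flat top of the yellow round button (34 mm across), moving with it. It stands 14 mm proud of its box, 46 mm above the table, when up, and 36 mm when fully down
- yellow_box: loose grey plastic desk switch (lamp), 60 x 60 mm and 32 mm high, about 0.28 to 0.5 kg, with the yellow button in the middle of its top; origin at the centre of its underside, z up, x and y along its sides. The five switches stand singly, in no fixed order
- blue (a joint): how far the blue button is pushed down, in m: 0 up, 0.010 at its bottom stop; on from 0.006. It slides straight down against steady friction of about 3 N, with no spring-back: it stays where it is left. At the stop the force climbs quickly, by about 10 N per mm, so go slowly near it; a switch is spoilt by more than 25 N
- blue_top (a point): centre of the flat top of the blue round button (34 mm across), moving with it. It stands 14 mm proud of its box, 46 mm above the table, when up, and 36 mm when fully down
- blue_box: loose grey plastic desk switch (camera), 60 x 60 mm and 32 mm high, about 0.28 to 0.5 kg, with the blue button in the middle of its top; origin at the centre of its underside, z up, x and y along its sides. The five switches stand singly, in no fixed order
- green (a joint): how far the green button is pushed down, in m: 0 up, 0.010 at its bottom stop; on from 0.006. It slides straight down against steady friction of about 3 N, with no spring-back: it stays where it is left. At the stop the force climbs quickly, by about 10 N per mm, so go slowly near it; a switch is spoilt by more than 25 N
- green_top (a point): centre of the flat top of the green round button (34 mm across), moving with it. It stands 14 mm proud of its box, 46 mm above the table, when up, and 36 mm when fully down
- green_box: loose grey plastic desk switch (stage heater, not wanted today), 60 x 60 mm and 32 mm high, about 0.28 to 0.5 kg, with the green button in the middle of its top; origin at the centre of its underside, z up, x and y along its sides. The five switches stand singly, in no fixed order
- white (a joint): how far the white button is pushed down, in m: 0 up, 0.010 at its bottom stop; on from 0.006. It slides straight down against steady friction of about 3 N, with no spring-back: it stays where it is left. At the stop the force climbs quickly, by about 10 N per mm, so go slowly near it; a switch is spoilt by more than 25 N
- white_top (a point): centre of the flat top of the white round button (34 mm across), moving with it. It stands 14 mm proud of its box, 46 mm above the table, when up, and 36 mm when fully down
- white_box: loose grey plastic desk switch (fan, not wanted today), 60 x 60 mm and 32 mm high, about 0.28 to 0.5 kg, with the white button in the middle of its top; origin at the centre of its underside, z up, x and y along its sides. The five switches stand singly, in no fixed order
- jar: loose amber specimen jar with white lid, 44 mm across, 60 mm tall; origin at the centre of its underside
- tweezers: loose steel tweezers lying flat, about 117 mm along x, 20 mm wide, 10 mm high; origin under the middle
- petri: loose covered glass dish, 94 mm across, 17 mm high, on the right of the switches; well beyond it on the right (y below -0.45) stands a fixed microscope 390 mm tall; origin at the centre of its underside
- slidebox: loose slide box, blue with green lid, 92 x 102 mm, 34 mm high, on the left of the switches; well beyond it on the left (y above 0.5) stands a fixed open laptop, its screen about 215 mm tall at the far left; origin at the centre of its underside
- beaker: loose empty glass beaker, 56 mm across, 70 mm tall; origin at the centre of its underside
Things that resemble listed ones, but are neither listed nor needed, are in the scene too. Leave any brown, purple or turquoise look-alike of the blue_box alone.

How it is judged:
By the outcome, as a careful person would: the job done as asked, in the order asked, and still so for the second after the job is handed in, with the robot touching nothing.
It also fails if it takes over 48 s, if anything falls off the work surface, if the arm or the gripper's body presses on something with over 40 N, if the wrist force passes 120 N, or if a joint passes its speed limit or range.

ROBOT

A 6-joint arm with a two-finger parallel gripper is mounted at the origin on the work surface. World frame = base frame: x ahead of the robot, y to its left, z up, the work surface at z = 0. Lengths are in m, angles in rad, forces in N, time in s.
With the tool pointing down it reaches from about 0.275 to 1 m from the base axis. Payload 8.4 kg.
Tool frame: the origin (TCP) lies at the very end of the fingers, on their centre line; the grasp point (between the pads) lies behind it (grasp_offset is the z of the grasp point in the tool frame, in m); z points along the fingers, y is the line along which they close (so a half turn about z gives the same grasp; the last joint's range is limited). The gripper opens to 85 mm and grips with 20 to 120 N. Pads are 22 mm wide; open, the fingers measure 114 mm over their backs; the gripper's body (76 mm by 85 mm) begins 54 mm behind the grasp point. The pads swing forward as they close: fully open they stand 13 mm farther back than shut.
Start: joints at [-1.237, 0.353, 1.633, -0, 1.155, -0.002], TCP at [0.206, -0.59, 0.231] pointing down, gripper open.
Joint ranges: [-2.63, 2.63], [-0.92, 2.1], [0.06, 2.66], [-1.3, 4.44], [0, 2.69], [-3.02, 3.02]. Speed limits (rad/s): [2.22, 2.22, 2.79, 3.14, 3.14, 3.14].

INTERFACE

Orientations are given as a rotation vector (axis times angle).
In Python, from bench import read_state, camera, job_done, grasp_offset gives the robot as it stands.
- The arm moves only by the tool drive_tool, never from a script. Its argument "increments" is a list that holds one entry, the list of rows, each a list of 5 numbers: the opening, from 0 (shut) to 1 (fully open), then the shift along the tool's x, y, z in m, then the turn about the tool's z in rad. A call has 1 to 10 rows; each row shifts and turns the commanded pose from where the row before left it, along the tool's axes as they then stand; what a row does not reach is not made up. A row lasts 1/10 s, in which the tool goes at most 50 mm and 8.59 degrees, less where a joint would pass 70% of its speed; a pose out of reach is approached as far as the arm can. A call is refused whole if a number of a shift passes 0.05 or a number of a turn 0.15, either way. A call with a gripper value outside its range is refused whole. The fingers move at their own pace and stop on an object; the grip force is fixed at half the most. Time passes only in rows, so rows that do not move let the fingers close. It gives the time, the measured TCP pose, the force, the opening and the grip force at its end, in the units of the state.
- read_state(): the state, without advancing time (a new reading comes with each control period).
- camera(name): name is "scene" or "top" or "wrist"; returns a dict with "pixels" (384x512x3 uint8, red, green, blue), "range_z" (384x512 float32, m along the optical axis (not along the pixel's ray), 0 where there is no reading), "fx", "fy", "cx", "cy" (pixels), "k1" (the pictures are not rectified: a ray, as slopes to the right and down, at radius r is drawn at 1 + k1 r^2 times it, then the intrinsics apply), "R" (3x3) and "t" (3): a world point X has camera coordinates R X + t; the wrist camera has in their place "tool_from_camera" (4x4, takes a point from camera to tool coordinates, whose origin is the TCP and whose axes are the flange's). Camera axes: x right, y down, z forward; pixel columns grow to the right and rows downward; lengths in m; the calibration is good to about 2 mm. A picture is of the moment at which its call begins: read the wrist's pose just before it.
- job_done(): hands the job in; it is judged then, once.
The state is a dict: "time_s": time; "q": joint angles; "qd": joint speeds; "effort": joint torques, N m; "tool_pos": TCP position; "orientation": TCP orientation; "ft_force": force on the tool from outside, world axes, zero at the start; "torque": the same for the moment, N m; "opening": finger opening in m; "grasp_force": force on a finger pad.
Only numpy, scipy, OpenCV 4.12 (cv2) and the standard library are available. Lean on these libraries where they do the work, as an engineer would, in place of code of your own. Each camera call takes 0.05 s, during which the arm holds its last target. There are 200 camera calls.

## Working session

There is one attempt and no reset: what is moved stays moved. The work goes in short steps, Python scripts to look and compute and a tool call to move; the robot and the scene stay as the last step left them, time stands still between calls to the robot, and variables do not carry over. Pictures are saved under pics/ and viewed, at most 10 in all, crops included, and the job is handed in when it is done.

Besides the shell and the picture viewer there is one more tool, called by a JSON object that holds its "op" and its "data", one argument or row to a line. drive_tool: Moves the arm, as the interface text tells. Its arguments: {"type":"object","properties":{"increments":{"type":"array"}},"required":["increments"]}

```bash
mkdir -p pics
cat > h.py <<'E'
import numpy as np, cv2, pickle
from bench import read_state, camera, grasp_offset
def ray(c,u,v):
    x=np.array([(u-c['cx'])/c['fx'],(v-c['cy'])/c['fy']]); s=x.copy()
    for _ in range(20): s=x/(1+c['k1']*(s@s))
    return np.array([s[0],s[1],1])
def onplane(c,u,v,z):
    R=np.array(c['R']);t=np.array(c['t']);o=-R.T@t;d=R.T@ray(c,u,v)
    return o+d*(z-o[2])/d[2]
E
python3 - <<'E'
from h import *
s=read_state(); print(s, grasp_offset)
for n in ('scene','top'):
    c=camera(n); pickle.dump(c,open(n+'.pkl','wb')); print(n,c['fx'],c['k1'],-np.array(c['R']).T@c['t'])
    cv2.imwrite(f'pics/{n}1.png',cv2.resize(c['pixels'][:,:,::-1],(800,600)))
E
```

```text
{'time_s': 0.0, 'q': array([-1.23735587e+00,  3.53644604e-01,  1.63415002e+00, -1.59234626e-06,
        1.15518674e+00, -2.41446752e-03]), 'qd': array([-1.63799126e-03,  3.07463254e-04, -6.60081350e-04,  4.19629103e-04,
       -9.96362664e-05, -3.65555821e-04]), 'effort': array([ 1.59637406e-03, -6.05243325e+01, -3.42067230e+01,  1.93107344e-04,
        9.43457417e-03, -2.65802228e-06]), 'tool_pos': array([ 0.20581888, -0.58962929,  0.23055709]), 'orientation': array([-3.09605035e+00, -5.24855769e-01,  3.61499223e-04]), 'ft_force': array([ 0.38669171,  1.07794908, -0.0193526 ]), 'torque': array([-0.03873537, -0.0352435 ,  0.01737119]), 'grasp_force': 0.0, 'opening': 0.0853050247017265} -0.0187
scene 485.44282420006846 0.060133682956896375 [1.47435349 0.4794102  1.00958856]
top 377.73192214891515 0.03905231451064462 [ 0.42298922 -0.01432603  0.97027199]
```

View pics/scene1.png

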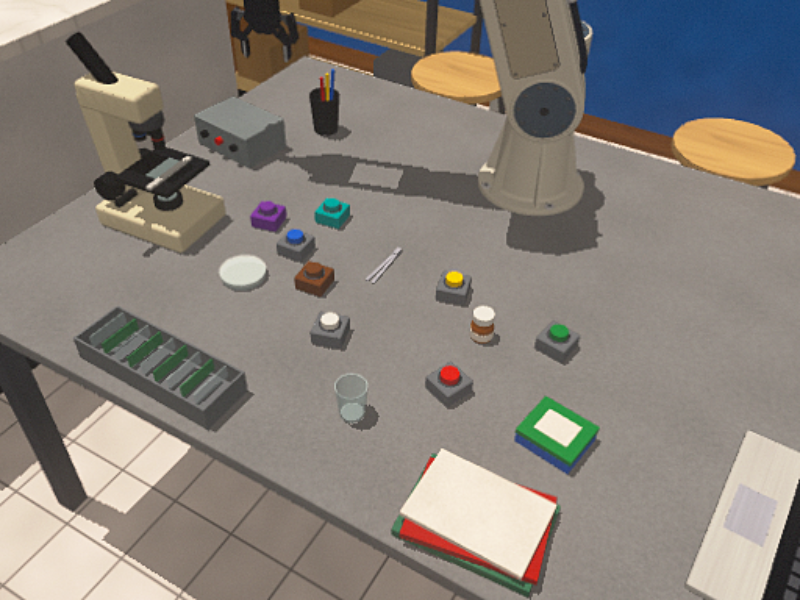

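View pics/top1.png

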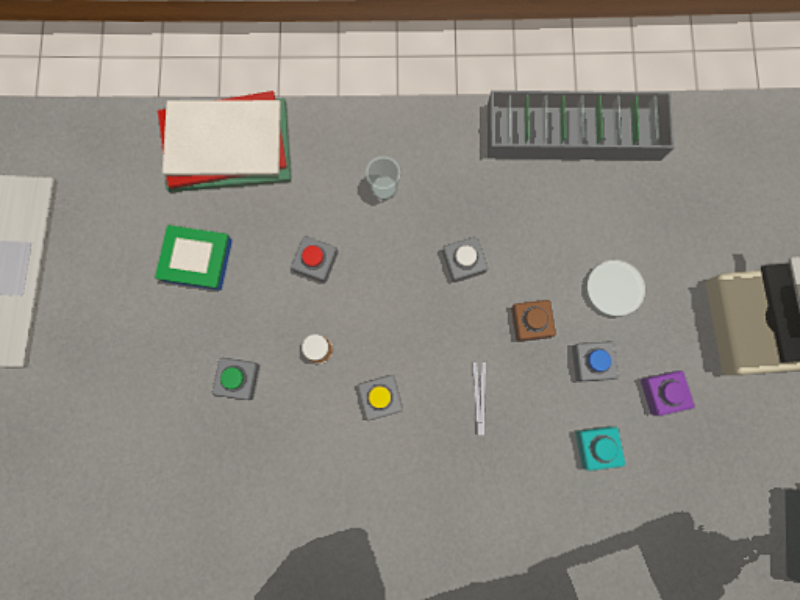

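The top view (800x600) shows the red button at (312,256), yellow at (379,397) and blue at (600,360). The blue_box candidates are the grey box with the blue button at (600,360), brown (536,319), purple (672,392) and turquoise (603,448). Only the first is grey with a blue button, so I'll confirm it in a crop while measuring.

Run:
```python
from h import *
hue={'red':[(0,4),(176,180)],'yellow':[(22,32)],'blue':[(104,120)],'green':[(55,75)]}
T={k:pickle.load(open(k+'.pkl','rb')) for k in('scene','top')}
guess={'top':dict(red=(312,256),yellow=(379,397),blue=(600,360),green=(232,378)),'scene':dict(red=(450,374),yellow=(454,280),blue=(295,237),green=(559,333))}
for col in hue:
  P={}
  for n,c in T.items():
    h=cv2.cvtColor(c['pixels'],cv2.COLOR_RGB2HSV)
    m=sum(cv2.inRange(h,(a,110,60),(b,255,255)) for a,b in hue[col])
    # top face is brighter than side: keep the bright part
    g=np.array(guess[n][col])*.64
    k,l,st,ce=cv2.connectedComponentsWithStats(m.astype(np.uint8))
    i=1+np.argmin(np.linalg.norm(ce[1:]-g,axis=1))
    z=c['range_z'][int(round(ce[i][1])),int(round(ce[i][0]))]
    R=np.array(c['R']);w=R.T@(ray(c,*ce[i])*z-c['t'])
    print(col,n,st[i],ce[i].round(1),'plane',onplane(c,*ce[i],.046).round(4),'depth',w.round(4))
im=T['top']['pixels'][190:310,320:460,::-1]
cv2.imwrite('pics/crop.png',cv2.resize(im,None,fx=5,fy=5,interpolation=cv2.INTER_CUBIC))
```

```text
red scene [282 234  12  13 132] [287.6 239.8] plane [0.6746 0.1367 0.046 ] depth [0.6731 0.136  0.0442]
red top [193 157  14  14 146] [199.6 163.3] plane [0.669  0.1316 0.046 ] depth [0.6689 0.1316 0.0463]
yellow scene [285 174  11   9  86] [290.2 178.2] plane [0.4484 0.0282 0.046 ] depth [0.4458 0.0271 0.0436]
yellow top [236 247  14  14 158] [242.5 253.7] plane [0.443  0.0238 0.046 ] depth [0.443  0.0238 0.0456]
blue scene [184 147  10   9  80] [188.5 150.9] plane [ 0.5019 -0.3119  0.046 ] depth [ 0.4999 -0.3134  0.0441]
blue top [377 224  14  14 155] [383.5 230.3] plane [ 0.4966 -0.3189  0.046 ] depth [ 0.4967 -0.3191  0.0454]
green scene [352 208  12  11 103] [357.5 212.6] plane [0.4807 0.2572 0.046 ] depth [0.4794 0.2569 0.0447]
green top [141 235  15  14 156] [148.2 241.6] plane [0.4746 0.2521 0.046 ] depth [0.4747 0.2529 0.0433]
```

View pics/crop.png

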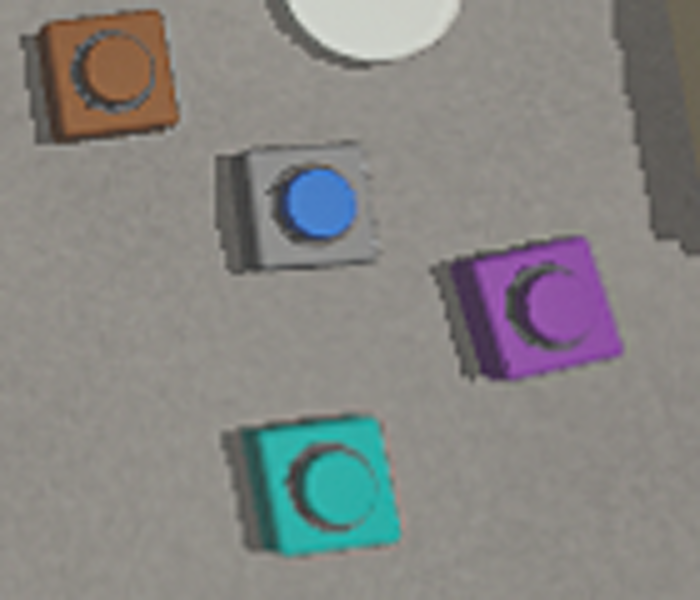

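The crop confirms it: the blue button at crop (320,203) sits on a grey box, while the brown, purple and turquoise ones are one colour all over. I'll move towards red, shutting the gripper on the way.

{"op": "drive_tool", "data": {
  "increments": [
    [[0,0.015,-0.012,0,0],[0,0.034,-0.0265,0,0],[0,0.034,-0.0265,0,0],[0,0.034,-0.0265,0,0],[0,0.034,-0.0265,0,0],[0,0.034,-0.0265,0,0],[0,0.034,-0.0265,0,0],[0,0.034,-0.0265,0,0],[0,0.034,-0.0265,0,0],[0,0.034,-0.0265,0,0]]
  ]
}}

```text
time_s: 1.1
tool_pos: [0.4268, -0.2452, 0.2312]
orientation: [-3.097, -0.525, 0.0]
ft_force: [-0.5, -0.5, 0.2]
opening: 0.0003
grasp_force: 0.0
```

{"op": "drive_tool", "data": {
  "increments": [
    [[0,0.034,-0.0265,0,0],[0,0.034,-0.0265,0,0],[0,0.034,-0.0265,0,0],[0,0.034,-0.0265,0,0],[0,0.034,-0.0265,0,0],[0,0.034,-0.0265,0,0],[0,0.034,-0.0265,0,0],[0,0.03,-0.025,0,0],[0,0.02,-0.015,0,0],[0,0,0,0,0]]
  ]
}}

```text
time_s: 2.1
tool_pos: [0.6246, 0.0636, 0.2308]
orientation: [-3.096, -0.529, -0.0]
ft_force: [0.5, -1.2, 0.3]
opening: -0.0003
grasp_force: 0.0
```

```bash
cat >> h.py <<'E'
TG=dict(red=(.670,.133),yellow=(.444,.025),blue=(.498,-.317))
from scipy.spatial.transform import Rotation as Ro
def go(name):
    s=read_state();R=Ro.from_rotvec(s['orientation']).as_matrix()
    print(s['time_s'],s['tool_pos'],s['ft_force'],s['opening'],'tool shift',R.T@(np.array([*TG[name],.06])-s['tool_pos']))
E
python3 - <<'E'
from h import *
go('red')
s=read_state(); c=camera('wrist'); M=np.array(c['tool_from_camera']);print(M.round(3))
R=Ro.from_rotvec(s['orientation']).as_matrix()
h=cv2.cvtColor(c['pixels'],cv2.COLOR_RGB2HSV)
m=cv2.inRange(h,(0,110,60),(4,255,255))|cv2.inRange(h,(176,110,60),(180,255,255))
k,l,st,ce=cv2.connectedComponentsWithStats(m)
for i in range(1,k):
  if st[i,4]<100: continue
  o=s['tool_pos']+R@M[:3,3]; d=R@M[:3,:3]@ray(c,*ce[i]); print(st[i],ce[i],o+d*(.046-o[2])/d[2])
cv2.imwrite('pics/w1.png',c['pixels'][:,:,::-1])
E
```

```text
2.1 [0.62462283 0.06359468 0.23083682] [ 0.49957165 -1.17840642  0.29050633] -0.0003297326941433506 tool shift [ 0.06580461 -0.05022663  0.17090478]
[[ 0.    -0.962 -0.275  0.071]
 [ 1.     0.     0.     0.001]
 [ 0.    -0.275  0.962 -0.142]
 [ 0.     0.     0.     1.   ]]
[ 184   86   37   36 1028] [201.73346304 103.20136187] [0.6708156  0.13089175 0.046     ]
```

The wrist camera puts red at (0.671, 0.131), which agrees with the earlier fix.

{"op": "drive_tool", "data": {
  "increments": [
    [[0,0.022,-0.017,0,0],[0,0.022,-0.017,0,0],[0,0.0215,-0.016,0,0],[0,0,0,0.04,0],[0,0,0,0.04,0],[0,0,0,0.04,0],[0,0,0,0.03,0],[0,0,0,0.015,0],[0,0,0,0.005,0],[0,0,0,0,0]]
  ]
}}

```text
time_s: 3.15
tool_pos: [0.6695, 0.1285, 0.0617]
orientation: [3.097, 0.524, 0.0]
ft_force: [-0.9, 0.5, 0.6]
opening: 0.0002
grasp_force: 0.0
```

{"op": "drive_tool", "data": {
  "increments": [
    [[0,0,0,0.004,0],[0,0,0,0.002,0],[0,0,0,0.002,0],[0,0,0,0.002,0],[0,0,0,0.001,0],[0,0,0,0.001,0],[0,0,0,0.001,0],[0,0,0,0.001,0],[0,0,0,0,0],[0,0,0,0,0]]
  ]
}}

```text
time_s: 4.15
tool_pos: [0.6695, 0.1288, 0.0473]
orientation: [-3.097, -0.525, -0.0]
ft_force: [0.4, 0.1, -0.0]
opening: 0.0004
grasp_force: 0.0
```

{"op": "drive_tool", "data": {
  "increments": [
    [[0,0,0,0.001,0],[0,0,0,0.001,0],[0,0,0,0.001,0],[0,0,0,0.001,0],[0,0,0,0.001,0],[0,0,0,0.001,0],[0,0,0,0.001,0],[0,0,0,0.001,0],[0,0,0,0,0],[0,0,0,0,0]]
  ]
}}

```text
time_s: 5.15
tool_pos: [0.6695, 0.1288, 0.0391]
orientation: [-3.097, -0.525, -0.0]
ft_force: [-0.1, -0.5, 0.9]
opening: -0.0
grasp_force: 0.4
```

{"op": "drive_tool", "data": {
  "increments": [
    [[0,0,0,0.0005,0],[0,0,0,0.0005,0],[0,0,0,0.0005,0],[0,0,0,0.0005,0],[0,0,0,0,0]]
  ]
}}

```text
time_s: 5.65
tool_pos: [0.6695, 0.1288, 0.0372]
orientation: [-3.097, -0.525, -0.0]
ft_force: [0.6, -0.7, 2.0]
opening: 0.0
grasp_force: 1.1
```

{"op": "drive_tool", "data": {
  "increments": [
    [[0,0,0,0.0004,0],[0,0,0,0.0004,0],[0,0,0,0.0004,0],[0,0,0,0.0004,0],[0,0,0,0,0]]
  ]
}}

```text
time_s: 6.15
tool_pos: [0.6695, 0.1288, 0.0358]
orientation: [-3.097, -0.525, -0.0]
ft_force: [-0.6, 0.2, 4.2]
opening: -0.0001
grasp_force: 2.2
```

{"op": "drive_tool", "data": {
  "increments": [
    [[0,0,0,0.0003,0],[0,0,0,0.0003,0],[0,0,0,0,0]]
  ]
}}

```text
time_s: 6.45
tool_pos: [0.6695, 0.1288, 0.0355]
orientation: [-3.097, -0.525, -0.0]
ft_force: [-1.5, -0.1, 7.3]
opening: 0.0
grasp_force: 3.6
```

Red is at its stop. Now I'll lift clear and move to yellow.

{"op": "drive_tool", "data": {
  "increments": [
    [[0,0,0,-0.005,0],[0,0,0,-0.015,0],[0,0,0,-0.03,0],[0,0,0,-0.04,0],[0,0,0,-0.04,0],[0,0,0,-0.02,0],[0,-0.03,0.003,0,0],[0,-0.04,0.004,0,0],[0,-0.04,0.004,0,0],[0,-0.04,0.004,0,0]]
  ]
}}

```text
time_s: 7.45
tool_pos: [0.5312, 0.0647, 0.1858]
orientation: [3.097, 0.525, 0.001]
ft_force: [0.9, -1.7, 0.6]
opening: 0.0001
grasp_force: 0.0
```

{"op": "drive_tool", "data": {
  "increments": [
    [[0,-0.01,0,0,0],[0,0,0,0,0],[0,0,0,0,0]]
  ]
}}

```text
time_s: 7.75
tool_pos: [0.5247, 0.0622, 0.186]
orientation: [-3.097, -0.525, -0.004]
ft_force: [0.4, -0.1, -0.2]
opening: 0.0
grasp_force: 0.0
```

```bash
cat >> h.py <<'E'
def wr(ranges):
    s=read_state(); c=camera('wrist'); M=np.array(c['tool_from_camera'])
    R=Ro.from_rotvec(s['orientation']).as_matrix()
    h=cv2.cvtColor(c['pixels'],cv2.COLOR_RGB2HSV)
    m=sum(cv2.inRange(h,(a,110,60),(b,255,255)) for a,b in ranges).astype(np.uint8)
    k,l,st,ce=cv2.connectedComponentsWithStats(m)
    for i in range(1,k):
      if st[i,4]<100: continue
      o=s['tool_pos']+R@M[:3,3]; e=R@M[:3,:3]; r=ray(c,*ce[i]); d=e@r
      print(st[i],ce[i],o+d*(.046-o[2])/d[2],'depth',o+d*c['range_z'][int(ce[i][1]),int(ce[i][0])])
E
python3 - <<'E'
from h import *
go('yellow'); wr([(22,32)]); wr([(0,4),(176,180)])
E
```

```text
7.75 [0.52474541 0.06223134 0.18600203] [ 0.39190058 -0.13148676 -0.24135734] 3.6890409112613545e-05 tool shift [-0.08878116  0.00851077  0.12580929]
```

The wrist camera can't see yellow from here, so I'll use the other views' fix, which the wrist confirmed on red.

{"op": "drive_tool", "data": {
  "increments": [
    [[0,-0.03,0.003,0,0],[0,-0.035,0.003,0,0],[0,-0.0235,0.0025,0,0],[0,0,0,0.03,0],[0,0,0,0.04,0],[0,0,0,0.03,0],[0,0,0,0.018,0],[0,0,0,0.006,0],[0,0,0,0,0],[0,0,0,0,0]]
  ]
}}

```text
time_s: 8.85
tool_pos: [0.4436, 0.0249, 0.0617]
orientation: [3.097, 0.525, 0.002]
ft_force: [0.1, -0.0, -0.3]
opening: -0.0001
grasp_force: 0.0
```

{"op": "drive_tool", "data": {
  "increments": [
    [[0,0,0,0.004,0],[0,0,0,0.003,0],[0,0,0,0.002,0],[0,0,0,0.002,0],[0,0,0,0.001,0],[0,0,0,0.001,0],[0,0,0,0,0],[0,0,0,0,0]]
  ]
}}

```text
time_s: 9.65
tool_pos: [0.4426, 0.0247, 0.0481]
orientation: [3.097, 0.525, 0.0]
ft_force: [-0.3, -0.5, -0.2]
opening: -0.0002
grasp_force: 0.0
```

{"op": "drive_tool", "data": {
  "increments": [
    [[0,0,0,0.001,0],[0,0,0,0.001,0],[0,0,0,0.001,0],[0,0,0,0.001,0],[0,0,0,0.001,0],[0,0,0,0.001,0],[0,0,0,0.001,0],[0,0,0,0.001,0],[0,0,0,0.001,0],[0,0,0,0,0]]
  ]
}}

```text
time_s: 10.65
tool_pos: [0.4425, 0.0247, 0.0389]
orientation: [-3.097, -0.525, 0.0]
ft_force: [0.2, 0.6, -0.2]
opening: -0.0003
grasp_force: 0.1
```

{"op": "drive_tool", "data": {
  "increments": [
    [[0,0,0,0.0004,0],[0,0,0,0.0004,0],[0,0,0,0.0004,0],[0,0,0,0.0004,0],[0,0,0,0,0]]
  ]
}}

```text
time_s: 11.15
tool_pos: [0.4425, 0.0247, 0.0374]
orientation: [-3.097, -0.525, 0.0]
ft_force: [-0.3, 0.4, 1.2]
opening: -0.0002
grasp_force: 0.8
```

{"op": "drive_tool", "data": {
  "increments": [
    [[0,0,0,0.0004,0],[0,0,0,0.0004,0],[0,0,0,0.0004,0],[0,0,0,0.0004,0],[0,0,0,0,0]]
  ]
}}

```text
time_s: 11.65
tool_pos: [0.4426, 0.0247, 0.0358]
orientation: [-3.097, -0.525, 0.0]
ft_force: [-0.1, 0.6, 2.7]
opening: 0.0001
grasp_force: 1.3
```

{"op": "drive_tool", "data": {
  "increments": [
    [[0,0,0,0.0003,0],[0,0,0,0.0003,0],[0,0,0,0,0]]
  ]
}}

```text
time_s: 11.95
tool_pos: [0.4426, 0.0247, 0.0354]
orientation: [-3.097, -0.525, 0.0]
ft_force: [-1.4, 0.7, 6.8]
opening: 0.0
grasp_force: 3.3
```

Yellow is at its stop. On to blue.

{"op": "drive_tool", "data": {
  "increments": [
    [[0,0,0,-0.005,0],[0,0,0,-0.015,0],[0,0,0,-0.03,0],[0,0,0,-0.035,0],[0,0,0,-0.03,0],[0,0,0,-0.01,0],[0,-0.004,0.02,0,0],[0,-0.007,0.04,0,0],[0,-0.007,0.04,0,0],[0,-0.007,0.04,0,0]]
  ]
}}

```text
time_s: 12.95
tool_pos: [0.4648, -0.117, 0.1597]
orientation: [-3.097, -0.526, 0.001]
ft_force: [1.1, -0.3, -0.2]
opening: -0.0003
grasp_force: 0.0
```

{"op": "drive_tool", "data": {
  "increments": [
    [[0,-0.007,0.04,0,0],[0,-0.007,0.04,0,0],[0,-0.007,0.04,0,0],[0,-0.007,0.04,0,0],[0,-0.004,0.025,0,0],[0,-0.003,0.016,0,0],[0,0,0,0,0],[0,0,0,0,0]]
  ]
}}

```text
time_s: 13.75
tool_pos: [0.4978, -0.3162, 0.1596]
orientation: [-3.096, -0.524, 0.001]
ft_force: [-0.7, 0.0, -0.2]
opening: 0.0001
grasp_force: 0.0
```

Run:
```python
from h import *
go('blue'); wr([(104,120)])
```

```text
13.75 [ 0.49775756 -0.31617675  0.15962051] [-0.66840079  0.02095686 -0.15371972] 0.0001112150076434616 tool shift [2.96861847e-05 9.99171316e-04 9.96191887e-02]
[ 237  169   42   43 1412] [257.41501416 190.25070822] [ 0.49849834 -0.32072143  0.046     ] depth [ 0.49834168 -0.32078407  0.04539709]
```

The wrist camera puts blue at (0.498, -0.320), so I'll shift by 3 mm and go down.

{"op": "drive_tool", "data": {
  "increments": [
    [[0,-0.001,0.003,0,0],[0,0,0,0.02,0],[0,0,0,0.035,0],[0,0,0,0.025,0],[0,0,0,0.015,0],[0,0,0,0.007,0],[0,0,0,0.004,0],[0,0,0,0.003,0],[0,0,0,0,0],[0,0,0,0,0]]
  ]
}}

```text
time_s: 14.8
tool_pos: [0.4988, -0.3205, 0.052]
orientation: [3.097, 0.525, 0.001]
ft_force: [0.8, 0.8, -1.0]
opening: 0.0002
grasp_force: 0.0
```

{"op": "drive_tool", "data": {
  "increments": [
    [[0,0,0,0.001,0],[0,0,0,0.001,0],[0,0,0,0.001,0],[0,0,0,0.001,0],[0,0,0,0.001,0],[0,0,0,0.001,0],[0,0,0,0.001,0],[0,0,0,0.001,0],[0,0,0,0.001,0],[0,0,0,0,0]]
  ]
}}

```text
time_s: 15.8
tool_pos: [0.4983, -0.3202, 0.0421]
orientation: [-3.097, -0.525, 0.0]
ft_force: [-0.6, 0.2, 0.4]
opening: -0.0
grasp_force: 0.5
```

{"op": "drive_tool", "data": {
  "increments": [
    [[0,0,0,0.001,0],[0,0,0,0.001,0],[0,0,0,0.001,0],[0,0,0,0.0005,0],[0,0,0,0.0005,0],[0,0,0,0.0005,0],[0,0,0,0.0005,0],[0,0,0,0.0004,0],[0,0,0,0.0004,0],[0,0,0,0,0]]
  ]
}}

```text
time_s: 16.8
tool_pos: [0.4983, -0.3202, 0.0364]
orientation: [-3.097, -0.525, 0.0]
ft_force: [-0.1, 0.7, 2.1]
opening: 0.0004
grasp_force: 1.0
```

{"op": "drive_tool", "data": {
  "increments": [
    [[0,0,0,0.0004,0],[0,0,0,0.0004,0],[0,0,0,0,0]]
  ]
}}

```text
time_s: 17.1
tool_pos: [0.4983, -0.3202, 0.0357]
orientation: [-3.097, -0.525, 0.0]
ft_force: [-1.5, -0.6, 5.0]
opening: 0.0001
grasp_force: 2.1
```

{"op": "drive_tool", "data": {
  "increments": [
    [[0,0,0,0.0003,0],[0,0,0,0,0]]
  ]
}}

```text
time_s: 17.3
tool_pos: [0.4984, -0.3202, 0.0356]
orientation: [3.097, 0.525, 0.0]
ft_force: [-2.1, 1.1, 7.0]
opening: -0.0003
grasp_force: 3.0
```

{"op": "drive_tool", "data": {
  "increments": [
    [[0,0,0,-0.005,0],[0,0,0,-0.015,0],[0,0,0,-0.03,0],[0,0,0,-0.04,0],[0,0,0,-0.04,0],[0,0,0,-0.03,0],[0,-0.03,0,0,0],[0,-0.04,0,0,0],[0,-0.04,0,0,0],[0,-0.03,0,0,0]]
  ]
}}

```text
time_s: 18.3
tool_pos: [0.3643, -0.3666, 0.1965]
orientation: [3.097, 0.525, 0.0]
ft_force: [0.5, -0.7, -0.6]
opening: -0.0002
grasp_force: 0.0
```

{"op": "drive_tool", "data": {
  "increments": [
    [[0,-0.02,0,0,0],[0,0,0,0,0],[0,0,0,0,0]]
  ]
}}

```text
time_s: 18.6
tool_pos: [0.3476, -0.3732, 0.1963]
orientation: [3.097, 0.523, 0.002]
ft_force: [0.1, 0.0, 0.9]
opening: -0.0002
grasp_force: 0.0
```

Run:
```python
from h import *
c=camera('top'); T=pickle.load(open('top.pkl','rb'))
for n,(u,v) in dict(red=(200,163),yellow=(242,254),blue=(383,230),green=(148,242),white=(298,164)).items():
    f=lambda c:np.median(c['range_z'][v-3:v+4,u-3:u+4])
    print(n,'drop mm',1000*(f(c)-f(T)))
cv2.imwrite('pics/top2.png',cv2.resize(c['pixels'][:,:,::-1],(800,600)))
```

```text
red drop mm 11.662483
yellow drop mm 10.381579
blue drop mm 11.2400055
green drop mm -0.43314695
white drop mm 0.19299984
```

View pics/top2.png

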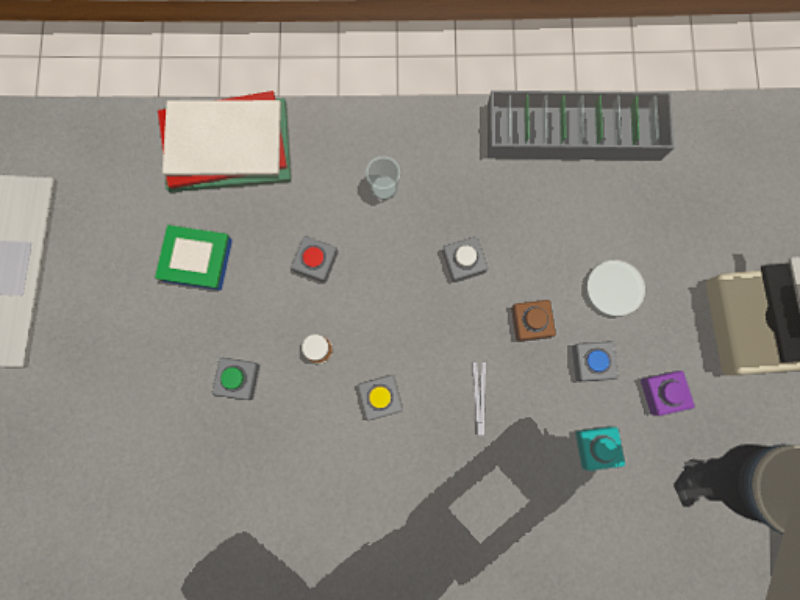

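The second top view shows red (312,257), yellow (380,398) and blue (598,361) down by about 10 mm. Green (232,378) and white (466,256) are still up, nothing else has moved, and the arm is clear.

```bash
python3 -c "from bench import job_done; print(job_done())"
```

```text
the job is handed in; nothing more can be done
None
```

I pressed the red, yellow and blue buttons down to their stops in that order, with wrist readings of about 7 N at each stop; green and white stayed up, nothing else appears to have moved, and I handed the job in at about 18.7 s.

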